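# Zero a coffee grinder on its outer coarse collar, leaving the fine dial as set

## Task

The coffee grinder has new burrs: find its zero. Turn only the outer coarse collar clockwise (seen from above) until you feel the burrs just touch, without forcing them, then back it off a sixth of a turn anticlockwise and let go. The fine dial in the middle of the collar must stay exactly as it is set, and nothing else on the counter may be disturbed.

Things in the scene. Friction and masses are not known exactly. Their poses are not given: they have to be found in the camera images.
- grinder: black coffee grinder fixed on the counter: foot, motor column at the back, burr head overhanging a glass. Head 124 mm wide (y), from 66 mm in front of the control's axis to 168 mm behind it, flat deck on top at 185 mm; low wooden bean lid (76 mm wide, top at 200 mm) 118 mm behind the axis. Origin on the counter under the control's axis; z up, +x to its back, -x to its front.
- control (a point): point on the upright axis of collar and dial, 199 mm above the counter, half-way up the collar; axes as the grinder's. Inside, unseen, the burrs first touch 0.3 to 1.65 rad clockwise of the start. The lower burr is sprung: from first touch the turning moment rises about 4 N m per rad above the rub. 0.1 N m extra is a sure touch, over 0.5 N m extra (0.12 rad past first touch) is forcing.
- coarse_collar: OUTER control: fluted bare-metal collar, round, 67 mm across, 26 mm high, on the deck (185 to 211 mm above the counter); grip it across any diameter, fingers either side of the dial. Origin on its axis at deck height, z up, turns with it; -x points to its index bar. Clockwise from above closes the burrs. Steady rub of about 0.08 N m, no clicks; clear of the burrs it stays where left.
- coarse_index (a point): the raised index bar on the collar's top edge, 27 mm from the axis; turns with the collar. Inside the head the collar carries a cam (collar_cam) and the lower burr a stop (burr_stop), 25 mm from the axis: burrs touch where these meet. A sixth of a turn (60 degrees) is counted from first touch; cam and stop centres are then 36 mm apart (31 at 45 degrees, 40 at 75).
- fine_dial: INNER control: black ribbed dial 40 mm across in the middle of the collar, 16 mm high in all (211 to 227 mm above the counter), with a 7 mm wide, 5 mm high fin along its own x across the top. Origin on the axis at the collar's top; -x points to its pale mark. Turns very easily (0.02 N m), does not follow the collar.
- fine_tip (a point): end of the dial's fin at its mark, 16 mm from the axis; turns with the dial.
- glass: clear drinking glass 77 mm wide and 89 mm high, upright on the grinder's foot under the spout. Origin under its centre, z up.
- mug: dark mug 88 mm wide, 106 mm high, handle to one side, upright on the counter. Origin under its centre, z up.
- syrup: upright squeeze bottle 49 x 80 x 186 mm. Origin under its centre, z up.
- teaspoon: teaspoon 139 mm long lying on the counter. Origin under its middle.

How it is judged:
By the outcome, as a careful person would: the job done as asked, in the order asked, and still so for the second after the job is handed in, with the robot touching nothing.
It also fails if it takes over 64 s, if anything falls off the work surface, if the arm or the gripper's body presses on something with over 40 N, if the wrist force passes 120 N, or if a joint passes its speed limit or range.

## Robot

A 7-joint arm with a two-finger parallel gripper is mounted at the origin on a cart in front of the work surface, level with it; the furniture and walls round the work are solid. World frame = base frame: x ahead of the robot, y to its left, z up, the work surface at z = 0. Lengths are in m, angles in rad, forces in N, time in s.
With the tool pointing down it reaches from about 0.425 to 0.925 m from the base axis. Payload 6.8 kg.
Tool frame: the origin (TCP) lies between the finger pads; the fingertips stand r.tcp_to_tips ahead of it and the grasp point (between the pads) lies 3 mm ahead of it (r.tcp_to_tips is the distance from the TCP to the fingertips, in m); z points along the fingers, y is the line along which they close (so a half turn about z gives the same grasp; the last joint's range is limited). The gripper opens to 85 mm and grips with 20 to 120 N. Pads are 22 mm wide; open, the fingers measure 114 mm over their backs; the gripper's body (76 mm by 85 mm) begins 54 mm behind the grasp point. The pads swing forward as they close: fully open they stand 13 mm farther back than shut.
Start: joints at [-1.333, 0.477, 0.022, 1.555, -0.011, 1.109, -0.083], TCP at [0.229, 0.635, 0.253] pointing down, gripper open.
Joint ranges: [-2.96, 2.96], [-0.34, 2.1], [-1.41, 1.46], [0.24, 2.44], [-1.37, 4.51], [0.17, 1.92], [-2.96, 2.96]. Speed limits (rad/s): [2.39, 2.39, 3.14, 3.14, 3.14, 3.14, 3.14].

## Interface

Orientations are given as a rotation vector (axis times angle).
In Python, from bench import r gives the robot as it stands. The module is installed in compiled form; this text tells all that it offers.
- The arm moves only by the tool step_arm, never from a script. Its argument "moves" is a list of rows, each an object of numbers: "rx", "ry", "rz": the turn, a rotation vector about the tool's x, y, z in degrees; "dx", "dy", "dz": the shift along the tool's x, y, z in mm; "gripper": the opening, from -1 (shut) to 1 (fully open). In form: [{"rx": .., "ry": .., "rz": .., "dx": .., "dy": .., "dz": .., "gripper": ..}, ...]. A call has 1 to 20 rows; each row shifts and turns the commanded pose from where the row before left it, along the tool's axes as they then stand; what a row does not reach is not made up. A row lasts 1/8 s, in which the tool goes at most 62.5 mm and 10.7 degrees, less where a joint would pass 70% of its speed; a pose out of reach is approached as far as the arm can. A call is refused whole if a number of a shift passes 62.5 or a number of a turn 10.7, either way. A call with a gripper value outside its range is refused whole. The fingers move at their own pace and stop on an object; "grip_force" is the grip in N (left out, the last holds). Time passes only in rows, so rows that do not move let the fingers close. It gives the time, the measured TCP pose, the force, the opening and the grip force at its end, in the units of the state.
- r.get_obs(): the state, without advancing time (a new reading comes with each control period).
- r.grab_frame(name): name is "side" or "top"; returns the picture (384x512x3 uint8, blue, green, red); there is no depth.
- r.camera_info(name): a dict with "mtx" (3x3 intrinsics, pixels), "rvec" (rotation vector, rad) and "tvec" (3), from world to camera coordinates, as OpenCV has them. Camera axes: x right, y down, z forward; pixel columns grow to the right and rows downward; lengths in m; the calibration is good to about 2 mm. A picture is of the moment at which its call begins. camera_info takes no time and is no camera call.
- r.hand_in(): hands the job in; it is judged then, once.
The state is a dict: "clock": time; "joints": joint angles; "qvel": joint speeds; "tau": joint torques, N m; "tcp_pos": TCP position; "orientation": TCP orientation; "contact_force": force on the tool from outside, world axes, zero at the start; "moment": the same for the moment, N m; "grip_width": finger opening in m; "gripper_force": force on a finger pad.
Only numpy, scipy, OpenCV 4.12 (cv2) and the standard library are available. Lean on these libraries where they do the work, as an engineer would, in place of code of your own. Each camera call takes 0.05 s, during which the arm holds its last target. There are 200 camera calls.

## Working session

There is one attempt and no reset: what is moved stays moved. The work goes in short steps, Python scripts to look and compute and a tool call to move; the robot and the scene stay as the last step left them, time stands still between calls to the robot, and variables do not carry over. Pictures are saved under pics/ and viewed, at most 10 in all, crops included, and the job is handed in when it is done.

Besides the shell and the picture viewer there is one more tool, called as name(argument=value, ...) on one line, values as JSON. step_arm: Moves the arm, as the interface text tells. Its arguments: {"type":"object","properties":{"moves":{"type":"array","items":{"type":"object","properties":{"rx":{"type":"number"},"ry":{"type":"number"},"rz":{"type":"number"},"dx":{"type":"number"},"dy":{"type":"number"},"dz":{"type":"number"},"gripper":{"type":"number"}}}},"grip_force":{"type":"number"}},"required":["moves"]}

```bash
mkdir -p pics; python3 - <<'E'
from bench import r
import cv2
o=r.get_obs(); print(o, r.tcp_to_tips)
for n in("side","top"):
    cv2.imwrite(f"pics/{n}0.png",r.grab_frame(n)); print(n,r.camera_info(n))
E
```

```text
{'clock': 0.0, 'joints': array([-1.33307392,  0.47780118,  0.0223154 ,  1.55645913, -0.01146607,
        1.1092841 , -0.08308475]), 'qvel': array([ 1.05421466e-03,  1.46423137e-04, -8.87347250e-05, -1.00782719e-03,
        1.22214055e-04, -1.24644821e-03,  1.11805117e-03]), 'tau': array([-2.40086956e-04, -5.96471000e+01,  1.60790976e+00, -2.81190044e+01,
        1.24897700e-02,  9.53016628e-03, -6.20962268e-06]), 'tcp_pos': array([0.228624  , 0.63451664, 0.25232125]), 'orientation': array([-5.40372196e-01, -3.09460631e+00,  2.85358876e-03]), 'contact_force': array([-0.65675453, -0.36416966, -0.35262724]), 'moment': array([-0.06482871, -0.02074569, -0.06305679]), 'gripper_force': 0.0, 'grip_width': 0.08556988886684846} 0.022
side {'mtx': array([[354.80730693,   0.        , 261.31762638],
       [  0.        , 354.80730693, 195.51605713],
       [  0.        ,   0.        ,   1.        ]]), 'rvec': array([ 1.93113767, -1.77818241,  0.551215  ]), 'tvec': array([-0.07270823,  0.49096636,  0.69510141])}
top {'mtx': array([[450.40138979,   0.        , 253.01829035],
       [  0.        , 450.40138979, 184.81960587],
       [  0.        ,   0.        ,   1.        ]]), 'rvec': array([ 2.04958985, -1.91648014,  0.40793832]), 'tvec': array([-0.04076798,  0.48887251,  1.00226456])}
```

View pics/side0.png

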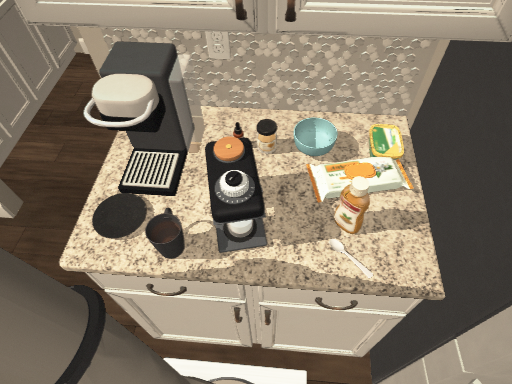

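View pics/top0.png

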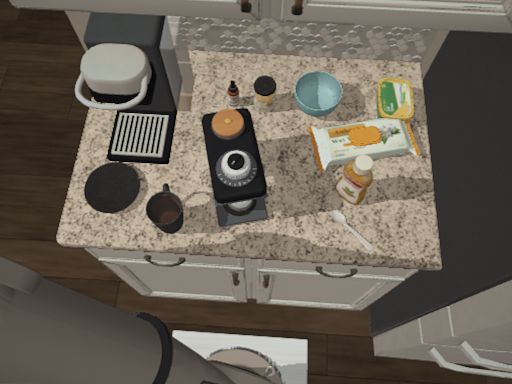

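The grinder control is near side (235,186) and top (236,165). I'll enlarge both views.

```bash
python3 - <<'E'
import cv2,numpy as np
a=cv2.imread("pics/side0.png")[130:250,185:285]; b=cv2.imread("pics/top0.png")[100:220,190:290]
f=lambda i:cv2.resize(i,None,fx=4,fy=4,interpolation=cv2.INTER_CUBIC)
cv2.imwrite("pics/crop0.png",np.hstack([f(a),f(b)]))
E
```

```text
(no output)
```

View pics/crop0.png

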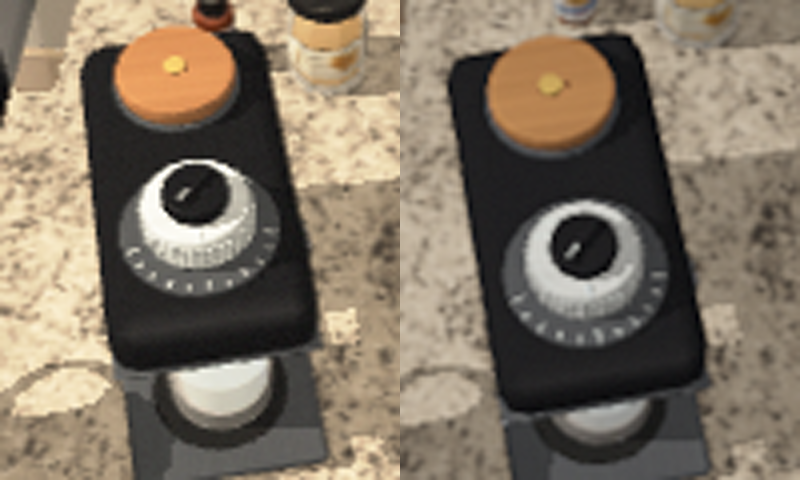

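The dial's centre is at side (233.5,178.8) and top (235.8,161.5). The lid knob is at side (228.8,146.5) and top (227.5,121). Next: triangulation.

```bash
cat > h.py <<'E'
from bench import r
import cv2,numpy as np
def P(n):
    c=r.camera_info(n);R=cv2.Rodrigues(c["rvec"])[0];return c["mtx"],R,np.array(c["tvec"]).reshape(3,1)
def tri(s,t):
    Ms=[K@np.hstack([R,T]) for K,R,T in (P("side"),P("top"))]
    X=cv2.triangulatePoints(*Ms,np.array(s,float).reshape(2,1),np.array(t,float).reshape(2,1));return (X[:3]/X[3]).ravel()
def at(n,p,z):
    K,R,T=P(n);d=R.T@np.linalg.inv(K)@np.array([*p,1.]);c=(-R.T@T).ravel();return c+d*(z-c[2])/d[2]
def proj(n,X):
    c=r.camera_info(n);return cv2.projectPoints(np.array(X,float).reshape(-1,3),c["rvec"],c["tvec"],c["mtx"],None)[0].reshape(-1,2)
E
python3 - <<'E'
from h import *
S=lambda x,y:(185+x/4-.4,130+y/4-.4); T=lambda x,y:(190+(x-400)/4-.4,100+y/4-.4)
d=tri(S(194,195),T(583,246));l=tri(S(175,66),T(550,84))
print(d,l)
ds=at("side",S(194,195),.223),at("top",T(583,246),.223);ls=at("side",S(175,66),.206),at("top",T(550,84),.206);print(ds,ls)
for a,b in zip(ds,ls): print(np.degrees(np.arctan2(*(b-a)[[1,0]])),np.linalg.norm((b-a)[:2]))
# dial mark direction
for n,q,c in(("side",S(183,194),ds[0]),("top",T(573,251),ds[1])):
    v=at(n,q,.227)-c;print(np.degrees(np.arctan2(v[1],v[0])))
print("syrup",at("top",(362,165),.18),"mug",at("top",(165,208),.1))
o=r.get_obs();R=cv2.Rodrigues(o["orientation"])[0];print(R)
E
```

```text
[0.49764431 0.03217356 0.2129218 ] [0.6164082  0.06242638 0.19059344]
(array([0.48995944, 0.03017443, 0.223     ]), array([0.49248488, 0.03148604, 0.223     ])) (array([0.60248844, 0.0583612 , 0.206     ]), array([0.60661609, 0.06115363, 0.206     ]))
14.06236763629183 0.11600547635982543
14.57114997237048 0.11792411963677024
117.40724349757986
138.0127142463569
syrup [ 0.52382364 -0.25882886  0.18      ] mug [0.41708021 0.19990865 0.1       ]
[[-9.40799495e-01  3.38963307e-01 -4.31446635e-04]
 [ 3.38963559e-01  9.40798196e-01 -1.56851549e-03]
 [-1.25764983e-04 -1.62190327e-03 -9.99998677e-01]]
```

step_arm(moves=[{"dz":-25},{"dz":-20},{"dx":-37.6,"dy":-40},{"dx":-37.6,"dy":-40},{"dx":-37.6,"dy":-40},{"dx":-37.6,"dy":-40},{"dx":-37.6,"dy":-40},{"dx":-37.6,"dy":-40},{"dx":-37.6,"dy":-40},{"dx":-37.6,"dy":-40},{"dx":-37.6,"dy":-40},{"dx":-37.6,"dy":-40},{"dx":-37.6,"dy":-40},{"dx":-37.6,"dy":-40},{"rz":8},{"rz":8},{},{}])

```text
invalid input at $.moves[0]: expected keys rx, ry, rz, dx, dy, dz, gripper
```

```bash
cat >> h.py <<'E'
def st():
    o=r.get_obs();R=cv2.Rodrigues(o["orientation"])[0]
    print("t",round(o["clock"],2),"tcp",o["tcp_pos"].round(4),"yang",np.degrees(np.arctan2(R[1,1],R[0,1])).round(2),"z",R[:,2].round(3),"F",o["contact_force"].round(2),"M",o["moment"].round(3),"w",round(o["grip_width"],4),"gf",round(o["gripper_force"],1),"q",o["joints"].round(2));return o,R
E
python3 - <<'E'
from h import *
o,R=st()
a=r.grab_frame("side");b=r.grab_frame("top")
print(proj("side",[.491,.031,.223]),proj("top",[.491,.031,.223]))
f=lambda i:cv2.resize(i,None,fx=4,fy=4,interpolation=cv2.INTER_CUBIC)
cv2.imwrite("pics/c1.png",np.hstack([f(a[110:250,185:285]),f(b[80:220,190:290])]))
E
```

```text
t 0.1 tcp [0.2286 0.6346 0.2524] yang 70.19 z [-0.    -0.002 -1.   ] F [0.43 0.07 0.55] M [-0.017 -0.025 -0.027] w 0.0855 gf 0.0 q [-1.33  0.48  0.02  1.56 -0.01  1.11 -0.08]
[[232.79690162 177.96372259]] [[235.51271225 161.70848172]]
```

View pics/c1.png

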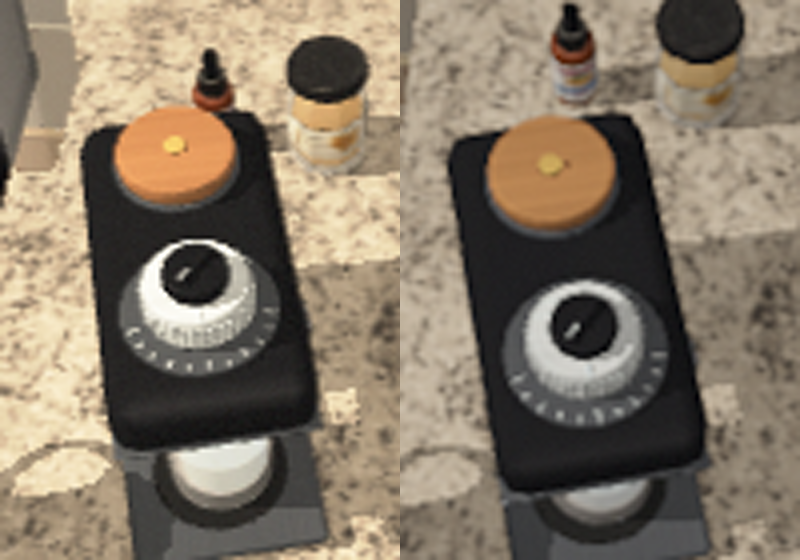

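The picture shows the scene unchanged because the move was refused: every row needs all its keys.

step_arm(moves=[{"rx":0,"ry":0,"rz":0,"dx":0,"dy":0,"dz":-25,"gripper":1},{"rx":0,"ry":0,"rz":0,"dx":0,"dy":0,"dz":-20,"gripper":1},{"rx":0,"ry":0,"rz":0,"dx":-37.6,"dy":-40,"dz":0,"gripper":1},{"rx":0,"ry":0,"rz":0,"dx":-37.6,"dy":-40,"dz":0,"gripper":1},{"rx":0,"ry":0,"rz":0,"dx":-37.6,"dy":-40,"dz":0,"gripper":1},{"rx":0,"ry":0,"rz":0,"dx":-37.6,"dy":-40,"dz":0,"gripper":1},{"rx":0,"ry":0,"rz":0,"dx":-37.6,"dy":-40,"dz":0,"gripper":1},{"rx":0,"ry":0,"rz":0,"dx":-37.6,"dy":-40,"dz":0,"gripper":1},{"rx":0,"ry":0,"rz":0,"dx":-37.6,"dy":-40,"dz":0,"gripper":1},{"rx":0,"ry":0,"rz":0,"dx":-37.6,"dy":-40,"dz":0,"gripper":1},{"rx":0,"ry":0,"rz":0,"dx":-37.6,"dy":-40,"dz":0,"gripper":1},{"rx":0,"ry":0,"rz":0,"dx":-37.6,"dy":-40,"dz":0,"gripper":1},{"rx":0,"ry":0,"rz":0,"dx":-37.6,"dy":-40,"dz":0,"gripper":1},{"rx":0,"ry":0,"rz":0,"dx":-37.6,"dy":-40,"dz":0,"gripper":1},{"rx":0,"ry":0,"rz":8,"dx":0,"dy":0,"dz":0,"gripper":1},{"rx":0,"ry":0,"rz":8,"dx":0,"dy":0,"dz":0,"gripper":1},{"rx":0,"ry":0,"rz":0,"dx":0,"dy":0,"dz":0,"gripper":1},{"rx":0,"ry":0,"rz":0,"dx":0,"dy":0,"dz":0,"gripper":1}])

```text
clock: 2.45
tcp_pos: [0.4905, 0.0307, 0.2983]
orientation: [-0.961, -2.991, -0.0]
contact_force: [-0.3, -0.1, -0.0]
grip_width: 0.0855
gripper_force: 0.0
```

```bash
python3 - <<'E'
from h import *
o,R=st()
a=r.grab_frame("side");b=r.grab_frame("top")
tip=o["tcp_pos"]+R[:,2]*.015
print("tips guess at y±.043",proj("side",[tip+R[:,1]*.043,tip-R[:,1]*.043]),proj("top",[tip+R[:,1]*.043,tip-R[:,1]*.043]))
f=lambda i:cv2.resize(i,None,fx=4,fy=4,interpolation=cv2.INTER_CUBIC)
cv2.imwrite("pics/c2.png",np.hstack([f(a[110:250,185:285]),f(b[80:220,190:290])]))
E
```

```text
t 2.45 tcp [0.4905 0.0307 0.2983] yang 54.36 z [-0.  0. -1.] F [-0.28 -0.12 -0.01] M [-0.01  -0.019 -0.016] w 0.0855 gf 0.0 q [-0.61  0.12  0.46  1.95 -0.06  1.08  0.83]
tips guess at y±.043 [[216.14211122 150.74853448]
 [245.79216127 170.66161337]] [[219.15778599 137.50868653]
 [250.39279853 160.480041  ]]
```

View pics/c2.png

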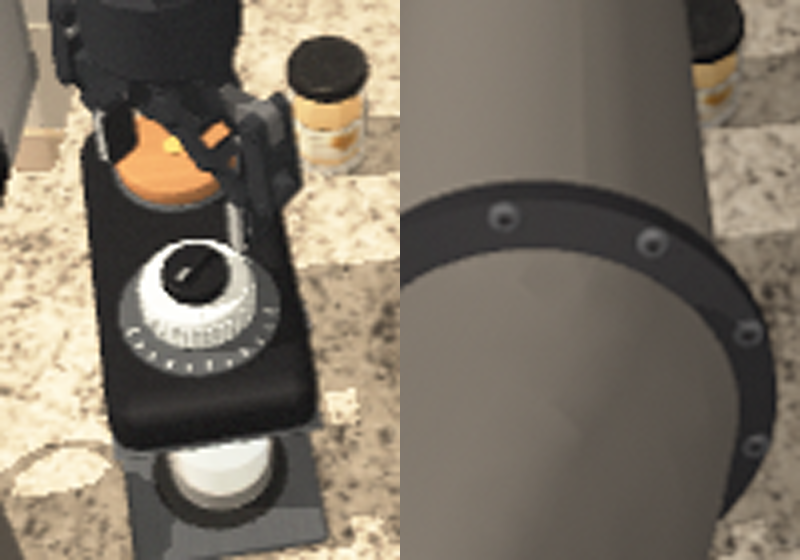

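In the side view the open fingers straddle the control axis. The near fingertip is at about side (246,172), and the top view is blocked by the arm. I'll descend over the collar.

step_arm(moves=[{"rx":0,"ry":0,"rz":0,"dx":0,"dy":0,"dz":25,"gripper":1},{"rx":0,"ry":0,"rz":0,"dx":0,"dy":0,"dz":20,"gripper":1},{"rx":0,"ry":0,"rz":0,"dx":0,"dy":0,"dz":15,"gripper":1},{"rx":0,"ry":0,"rz":0,"dx":0,"dy":0,"dz":12,"gripper":1},{"rx":0,"ry":0,"rz":0,"dx":0,"dy":0,"dz":6,"gripper":1},{"rx":0,"ry":0,"rz":0,"dx":0,"dy":0,"dz":0,"gripper":1},{"rx":0,"ry":0,"rz":0,"dx":0,"dy":0,"dz":0,"gripper":1}])

```text
clock: 3.42
tcp_pos: [0.491, 0.0306, 0.2208]
orientation: [0.966, 2.989, 0.001]
contact_force: [-0.1, 0.0, -0.2]
grip_width: 0.0851
gripper_force: 0.0
```

```bash
python3 - <<'E'
from h import *
o,R=st()
a=r.grab_frame("side")
f=lambda i:cv2.resize(i,None,fx=6,fy=6,interpolation=cv2.INTER_CUBIC)
cv2.imwrite("pics/c3.png",f(a[130:230,180:290]))
E
```

```text
t 3.42 tcp [0.491  0.0306 0.2208] yang 54.19 z [ 0.001  0.    -1.   ] F [-0.1   0.02 -0.23] M [-0.02  -0.025  0.039] w 0.0851 gf 0.0 q [-0.58  0.22  0.45  2.04 -0.12  0.9   0.89]
```

View pics/c3.png

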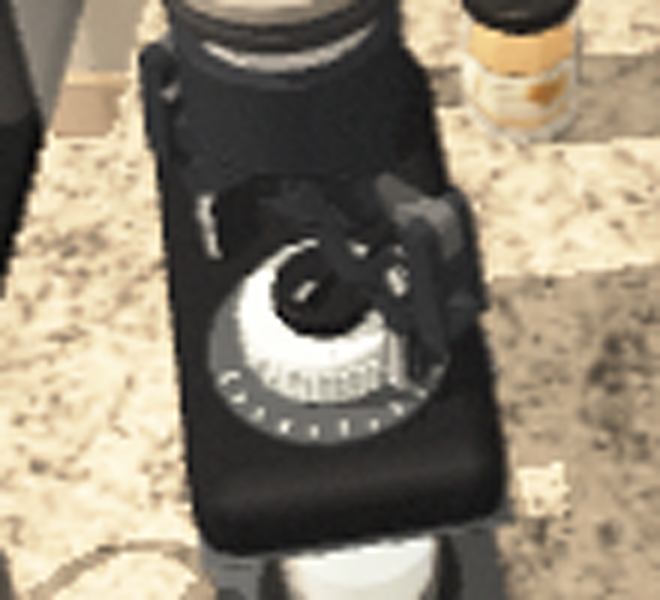

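```bash
python3 - <<'E'
from h import *
o,R=st()
c=o["tcp_pos"]
for z in(.195,.2,.211,.227):
  c[2]=z
  for d in(.0335,.043): print(z,d,((proj("side",[c+R[:,1]*d,c-R[:,1]*d,c])+.4-[180,130])*6).round(0).tolist())
# collar top circle outline
c[2]=.211
print([((proj("side",[c+.0335*np.array([np.cos(t),np.sin(t),0])])+.4-[180,130])*6).round(0)[0].tolist() for t in np.radians([195,150,105,60])])
E
```

```text
t 3.48 tcp [0.491  0.0306 0.2208] yang 54.19 z [ 0.001  0.    -1.   ] F [ 0.28 -0.65  0.32] M [0.044 0.005 0.006] w 0.0852 gf 0.0 q [-0.58  0.22  0.45  2.04 -0.12  0.9   0.89]
0.195 0.0335 [[264.0, 291.0], [390.0, 381.0], [326.0, 335.0]]
0.195 0.043 [[246.0, 279.0], [409.0, 394.0], [326.0, 335.0]]
0.2 0.0335 [[262.0, 283.0], [390.0, 373.0], [325.0, 327.0]]
0.2 0.043 [[245.0, 271.0], [408.0, 386.0], [325.0, 327.0]]
0.211 0.0335 [[260.0, 265.0], [388.0, 356.0], [323.0, 310.0]]
0.211 0.043 [[242.0, 253.0], [407.0, 369.0], [323.0, 310.0]]
0.227 0.0335 [[255.0, 239.0], [386.0, 330.0], [319.0, 284.0]]
0.227 0.043 [[237.0, 226.0], [405.0, 344.0], [319.0, 284.0]]
[[334.0, 380.0], [268.0, 369.0], [235.0, 323.0], [254.0, 271.0]]
```

Near fingertip at (247,195) is about 13 mm above the deck and clear of the collar. I'll lower 6 mm and close.

step_arm(moves=[{"rx":0,"ry":0,"rz":0,"dx":0,"dy":0,"dz":6,"gripper":1},{"rx":0,"ry":0,"rz":0,"dx":0,"dy":0,"dz":0,"gripper":1},{"rx":0,"ry":0,"rz":0,"dx":0,"dy":0,"dz":0,"gripper":-1},{"rx":0,"ry":0,"rz":0,"dx":0,"dy":0,"dz":0,"gripper":-1},{"rx":0,"ry":0,"rz":0,"dx":0,"dy":0,"dz":0,"gripper":-1},{"rx":0,"ry":0,"rz":0,"dx":0,"dy":0,"dz":0,"gripper":-1}], grip_force=35)

```text
clock: 4.22
tcp_pos: [0.493, 0.033, 0.2161]
orientation: [0.963, 2.986, 0.008]
contact_force: [1.8, 6.0, 6.5]
grip_width: 0.0654
gripper_force: 37.3
```

```bash
cat >> h.py <<'E'
def rd(k=4):
    o,R=st();F=[];M=[]
    for i in range(k): r.grab_frame("side");o=r.get_obs();F.append(o["contact_force"]);M.append(o["moment"])
    print("avg F",np.mean(F,0).round(2),"tool",(R.T@np.mean(F,0)).round(2),"M",np.mean(M,0).round(3),"sd",np.std(M,0).round(3))
E
python3 -c "
from h import *
rd()"
```

```text
t 4.22 tcp [0.493  0.033  0.2161] yang 54.27 z [ 0.006  0.004 -1.   ] F [1.85 5.99 6.55] M [ 1.51  -0.546 -0.063] w 0.0654 gf 37.3 q [-0.58  0.23  0.45  2.05 -0.13  0.89  0.89]
avg F [1.59 5.92 6.27] tool [ 2.15  5.77 -6.24] M [ 1.432 -0.527 -0.041] sd [0.028 0.026 0.017]
```

step_arm(moves=[{"rx":0,"ry":0,"rz":0,"dx":0,"dy":2.8,"dz":-1.5,"gripper":-1},{"rx":0,"ry":0,"rz":0,"dx":0,"dy":0,"dz":0,"gripper":-1}])

```text
clock: 4.68
tcp_pos: [0.4931, 0.0332, 0.2162]
orientation: [0.965, 2.988, 0.002]
contact_force: [2.4, 2.1, 2.1]
grip_width: 0.0653
gripper_force: 40.6
```

```bash
python3 -c "
from h import *
rd()"
```

```text
t 4.67 tcp [0.4931 0.0332 0.2162] yang 54.2 z [ 0.002  0.    -1.   ] F [2.4  2.06 2.11] M [ 0.702 -0.904  0.085] w 0.0653 gf 40.6 q [-0.58  0.23  0.45  2.04 -0.13  0.89  0.89]
avg F [3.36 2.71 0.81] tool [-1.14  4.17 -0.8 ] M [ 0.836 -1.047  0.089] sd [0.057 0.083 0.01 ]
```

step_arm(moves=[{"rx":0,"ry":0,"rz":2,"dx":0,"dy":1,"dz":0,"gripper":-1},{"rx":0,"ry":0,"rz":2,"dx":0,"dy":0,"dz":0,"gripper":-1},{"rx":0,"ry":0,"rz":2,"dx":0,"dy":0,"dz":0,"gripper":-1},{"rx":0,"ry":0,"rz":2,"dx":0,"dy":0,"dz":0,"gripper":-1},{"rx":0,"ry":0,"rz":0,"dx":0,"dy":0,"dz":0,"gripper":-1}])

```text
clock: 5.5
tcp_pos: [0.4934, 0.0336, 0.2161]
orientation: [1.173, 2.913, 0.001]
contact_force: [4.7, 0.8, 4.8]
grip_width: 0.0653
gripper_force: 41.1
```

```bash
python3 -c "
from h import *
rd()"
```

```text
t 5.5 tcp [0.4934 0.0336 0.2161] yang 46.13 z [ 0.001  0.    -1.   ] F [4.69 0.81 4.84] M [ 0.428 -1.325 -0.089] w 0.0653 gf 41.1 q [-0.6   0.23  0.48  2.04 -0.14  0.89  0.75]
avg F [5.02 0.33 5.3 ] tool [-3.39  3.73 -5.29] M [ 0.42  -1.357 -0.051] sd [0.03  0.015 0.027]
```

step_arm(moves=[{"rx":0,"ry":0,"rz":2,"dx":0,"dy":0,"dz":0,"gripper":-1},{"rx":0,"ry":0,"rz":2,"dx":0,"dy":0,"dz":0,"gripper":-1},{"rx":0,"ry":0,"rz":2,"dx":0,"dy":0,"dz":0,"gripper":-1}])

```text
clock: 6.08
tcp_pos: [0.4937, 0.0338, 0.2161]
orientation: [1.324, 2.847, 0.002]
contact_force: [6.1, 1.3, 3.3]
grip_width: 0.0652
gripper_force: 41.0
```

```bash
python3 -c "
from h import *
rd(3)"
```

```text
t 6.08 tcp [0.4937 0.0338 0.2161] yang 40.1 z [ 0.002  0.    -1.   ] F [6.13 1.31 3.26] M [ 0.567 -1.612  0.141] w 0.0652 gf 41.0 q [-0.62  0.24  0.49  2.04 -0.14  0.89  0.66]
avg F [5.84 1.15 4.09] tool [-2.89  5.22 -4.07] M [ 0.534 -1.61  -0.09 ] sd [0.031 0.017 0.009]
```

step_arm(moves=[{"rx":0,"ry":0,"rz":2,"dx":-1,"dy":1.5,"dz":-0.5,"gripper":-1},{"rx":0,"ry":0,"rz":2,"dx":0,"dy":0,"dz":0,"gripper":-1}])

```text
clock: 6.48
tcp_pos: [0.494, 0.034, 0.2161]
orientation: [-1.424, -2.799, 0.001]
contact_force: [2.2, 0.8, 5.3]
grip_width: 0.0651
gripper_force: 41.1
```

```bash
python3 -c "
from h import *
rd(3)"
```

```text
t 6.47 tcp [0.494  0.034  0.2161] yang 36.05 z [-0.002  0.    -1.   ] F [2.18 0.75 5.35] M [ 0.645 -0.822  0.079] w 0.0651 gf 41.1 q [-0.63  0.24  0.51  2.04 -0.15  0.9   0.59]
avg F [1.81 1.55 5.77] tool [ 0.19  2.37 -5.77] M [ 0.616 -0.815 -0.084] sd [0.02  0.007 0.03 ]
```

step_arm(moves=[{"rx":0,"ry":0,"rz":2,"dx":0,"dy":0,"dz":-0.5,"gripper":-1},{"rx":0,"ry":0,"rz":2,"dx":0,"dy":0,"dz":0,"gripper":-1}])

```text
clock: 6.88
tcp_pos: [0.4942, 0.0341, 0.2162]
orientation: [-1.522, -2.748, 0.001]
contact_force: [4.4, 2.3, -2.6]
grip_width: 0.0654
gripper_force: 40.5
```

```bash
python3 -c "
from h import *
rd(3)"
```

```text
t 6.88 tcp [0.4942 0.0341 0.2162] yang 32.04 z [-0.001 -0.    -1.   ] F [ 4.4   2.34 -2.6 ] M [ 0.866 -1.462  0.15 ] w 0.0654 gf 40.5 q [-0.64  0.24  0.52  2.04 -0.15  0.9   0.52]
avg F [ 4.95  2.26 -3.  ] tool [-0.71  5.4   3.  ] M [ 0.86  -1.421 -0.076] sd [0.025 0.015 0.01 ]
```

step_arm(moves=[{"rx":0,"ry":0,"rz":2,"dx":0,"dy":1,"dz":0,"gripper":-1},{"rx":0,"ry":0,"rz":2,"dx":0,"dy":0,"dz":0,"gripper":-1}])

```text
clock: 7.28
tcp_pos: [0.4945, 0.0342, 0.2162]
orientation: [-1.616, -2.692, 0.002]
contact_force: [1.4, 1.3, -3.3]
grip_width: 0.0651
gripper_force: 40.5
```

```bash
python3 -c "
from h import *
rd(3)"
```

```text
t 7.28 tcp [0.4945 0.0342 0.2162] yang 28.04 z [-0.002 -0.    -1.   ] F [ 1.43  1.27 -3.34] M [ 0.678 -0.852  0.049] w 0.0651 gf 40.5 q [-0.65  0.24  0.53  2.04 -0.16  0.9   0.46]
avg F [ 0.27  2.37 -3.48] tool [1.96 1.36 3.48] M [ 0.631 -0.652 -0.097] sd [0.02  0.03  0.036]
```

step_arm(moves=[{"rx":0,"ry":0,"rz":2,"dx":0,"dy":0,"dz":0,"gripper":-1},{"rx":0,"ry":0,"rz":2,"dx":0,"dy":0,"dz":0,"gripper":-1}])

```text
clock: 7.68
tcp_pos: [0.4948, 0.0343, 0.2163]
orientation: [-1.709, -2.635, 0.002]
contact_force: [1.0, 2.6, -7.1]
grip_width: 0.0653
gripper_force: 40.4
```

```bash
python3 -c "
from h import *
rd(3)"
```

```text
t 7.67 tcp [0.4948 0.0343 0.2163] yang 24.06 z [-0.001 -0.    -1.   ] F [ 0.98  2.64 -7.14] M [ 0.692 -0.598  0.1  ] w 0.0653 gf 40.4 q [-0.66  0.24  0.55  2.04 -0.16  0.9   0.39]
avg F [ 0.08  2.13 -7.23] tool [1.91 0.95 7.23] M [ 0.647 -0.483 -0.071] sd [0.006 0.027 0.001]
```

step_arm(moves=[{"rx":0,"ry":0,"rz":2,"dx":0,"dy":0,"dz":1,"gripper":-1},{"rx":0,"ry":0,"rz":2,"dx":0,"dy":0,"dz":0,"gripper":-1}])

```text
clock: 8.07
tcp_pos: [0.495, 0.0344, 0.2162]
orientation: [-1.8, -2.573, 0.0]
contact_force: [-3.9, 2.1, 3.3]
grip_width: 0.0654
gripper_force: 41.5
```

```bash
python3 -c "
from h import *
rd(3)"
```

```text
t 8.07 tcp [0.495  0.0344 0.2162] yang 20.06 z [-0.001  0.001 -1.   ] F [-3.88  2.14  3.29] M [0.574 0.485 0.126] w 0.0654 gf 41.5 q [-0.67  0.25  0.56  2.04 -0.17  0.9   0.33]
avg F [-5.1   1.85  3.69] tool [ 3.49 -4.16 -3.68] M [ 0.613  0.669 -0.087] sd [0.028 0.016 0.028]
```

step_arm(moves=[{"rx":0,"ry":0,"rz":2,"dx":1,"dy":-1.5,"dz":0,"gripper":-1},{"rx":0,"ry":0,"rz":2,"dx":0,"dy":0,"dz":0,"gripper":-1}])

```text
clock: 8.48
tcp_pos: [0.4951, 0.0345, 0.2163]
orientation: [1.888, 2.507, 0.003]
contact_force: [3.9, 0.8, -3.9]
grip_width: 0.0653
gripper_force: 40.8
```

```bash
python3 -c "
from h import *
rd(3)"
```

```text
t 8.47 tcp [0.4951 0.0345 0.2163] yang 16.03 z [ 0.003 -0.    -1.   ] F [ 3.89  0.83 -3.88] M [ 0.204 -1.236  0.112] w 0.0653 gf 40.8 q [-0.68  0.25  0.57  2.05 -0.17  0.89  0.26]
avg F [ 5.2  -0.34 -3.34] tool [-1.76  4.9   3.36] M [ 0.094 -1.435 -0.083] sd [0.017 0.078 0.029]
```

step_arm(moves=[{"rx":0,"ry":0,"rz":2,"dx":0,"dy":1,"dz":0,"gripper":-1},{"rx":0,"ry":0,"rz":2,"dx":0,"dy":0,"dz":0,"gripper":-1}])

```text
clock: 8.88
tcp_pos: [0.4953, 0.0346, 0.2162]
orientation: [1.976, 2.441, 0.001]
contact_force: [3.1, -1.9, 0.5]
grip_width: 0.0654
gripper_force: 41.3
```

```bash
python3 -c "
from h import *
rd(3)"
```

```text
t 8.88 tcp [0.4953 0.0346 0.2162] yang 12.03 z [ 0.001 -0.    -1.   ] F [ 3.07 -1.9   0.55] M [-0.191 -1.276  0.095] w 0.0654 gf 41.3 q [-0.69  0.25  0.59  2.04 -0.17  0.89  0.2 ]
avg F [ 3.89 -1.8   0.98] tool [-2.58  3.43 -0.97] M [-0.318 -1.336 -0.079] sd [0.062 0.03  0.029]
```

step_arm(moves=[{"rx":0,"ry":0,"rz":2,"dx":0,"dy":0,"dz":0,"gripper":-1},{"rx":0,"ry":0,"rz":2,"dx":0,"dy":0,"dz":0,"gripper":-1}])

```text
clock: 9.28
tcp_pos: [0.4955, 0.0347, 0.2162]
orientation: [2.058, 2.372, 0.002]
contact_force: [5.3, -2.1, 0.4]
grip_width: 0.065
gripper_force: 41.2
```

```bash
python3 -c "
from h import *
rd(3)"
```

```text
t 9.28 tcp [0.4955 0.0347 0.2162] yang 8.1 z [ 0.002 -0.    -1.   ] F [ 5.29 -2.11  0.37] M [-0.478 -1.672  0.055] w 0.065 gf 41.2 q [-0.7   0.25  0.6   2.05 -0.18  0.89  0.13]
avg F [ 5.38 -2.34  0.52] tool [-3.08  4.99 -0.51] M [-0.425 -1.591 -0.08 ] sd [0.02  0.016 0.032]
```

step_arm(moves=[{"rx":0,"ry":0,"rz":2,"dx":-1,"dy":1,"dz":0,"gripper":-1},{"rx":0,"ry":0,"rz":2,"dx":0,"dy":0,"dz":0,"gripper":-1}])

```text
clock: 9.68
tcp_pos: [0.4959, 0.0346, 0.2161]
orientation: [-2.141, -2.299, -0.001]
contact_force: [1.6, 0.2, 5.2]
grip_width: 0.065
gripper_force: 41.7
```

```bash
python3 -c "
from h import *
rd(3)"
```

```text
t 9.68 tcp [0.4959 0.0346 0.2161] yang 4.08 z [ 0.     0.001 -1.   ] F [1.61 0.16 5.24] M [ 0.113 -0.968  0.092] w 0.065 gf 41.7 q [-0.71  0.25  0.61  2.04 -0.19  0.9   0.07]
avg F [1.72 0.62 5.57] tool [ 0.5   1.76 -5.57] M [ 0.129 -0.82  -0.081] sd [0.023 0.027 0.046]
```

step_arm(moves=[{"rx":0,"ry":0,"rz":2,"dx":0,"dy":0,"dz":-0.5,"gripper":-1},{"rx":0,"ry":0,"rz":2,"dx":0,"dy":0,"dz":0,"gripper":-1}])

```text
clock: 10.07
tcp_pos: [0.4961, 0.0346, 0.2162]
orientation: [2.22, 2.222, 0.001]
contact_force: [4.7, 0.4, -1.7]
grip_width: 0.0652
gripper_force: 41.1
```

```bash
python3 -c "
from h import *
rd(3)"
```

```text
t 10.07 tcp [0.4961 0.0346 0.2162] yang 0.05 z [ 0.001  0.    -1.   ] F [ 4.67  0.36 -1.66] M [ 0.205 -1.598  0.1  ] w 0.0652 gf 41.1 q [-0.72  0.26  0.63  2.04 -0.19  0.9   0.01]
avg F [ 5.12  1.18 -0.81] tool [1.17 5.12 0.82] M [ 0.265 -1.543 -0.039] sd [0.017 0.024 0.018]
```

step_arm(moves=[{"rx":0,"ry":0,"rz":1.5,"dx":0,"dy":1.5,"dz":0,"gripper":-1},{"rx":0,"ry":0,"rz":1.5,"dx":0,"dy":0,"dz":0,"gripper":-1}])

```text
clock: 10.48
tcp_pos: [0.4965, 0.0346, 0.2162]
orientation: [-2.277, -2.162, 0.002]
contact_force: [-0.5, 1.6, 3.9]
grip_width: 0.0655
gripper_force: 41.7
```

```bash
python3 -c "
from h import *
rd(3)"
```

```text
t 10.47 tcp [0.4965 0.0346 0.2162] yang -2.95 z [-0.002  0.001 -1.   ] F [-0.47  1.64  3.88] M [ 0.287 -0.387  0.079] w 0.0655 gf 41.7 q [-0.73  0.26  0.64  2.04 -0.2   0.9  -0.04]
avg F [-1.    1.73  5.28] tool [ 1.68 -1.1  -5.28] M [ 0.374 -0.306 -0.053] sd [0.033 0.021 0.018]
```

step_arm(moves=[{"rx":0,"ry":0,"rz":2,"dx":0,"dy":0,"dz":0,"gripper":-1},{"rx":0,"ry":0,"rz":2,"dx":0,"dy":0,"dz":0,"gripper":-1}])

```text
clock: 10.88
tcp_pos: [0.4967, 0.0345, 0.2161]
orientation: [-2.351, -2.082, 0.001]
contact_force: [-1.4, 2.2, 5.2]
grip_width: 0.0653
gripper_force: 41.7
```

```bash
python3 -c "
from h import *
rd(3)"
```

```text
t 10.88 tcp [0.4967 0.0345 0.2161] yang -6.96 z [-0.001  0.    -1.   ] F [-1.42  2.17  5.21] M [ 0.477 -0.095  0.069] w 0.0653 gf 41.7 q [-0.74  0.26  0.65  2.04 -0.2   0.9  -0.1 ]
avg F [-2.21  2.55  4.98] tool [ 2.27 -2.51 -4.97] M [ 0.508 -0.009 -0.11 ] sd [0.013 0.006 0.024]
```

step_arm(moves=[{"rx":0,"ry":0,"rz":2,"dx":0.5,"dy":-0.5,"dz":0,"gripper":-1},{"rx":0,"ry":0,"rz":2,"dx":0,"dy":0,"dz":0,"gripper":-1}])

```text
clock: 11.28
tcp_pos: [0.4969, 0.0345, 0.2162]
orientation: [2.424, 1.998, -0.0]
contact_force: [2.2, 1.1, 1.0]
grip_width: 0.0651
gripper_force: 41.4
```

```bash
python3 -c "
from h import *
rd(3)"
```

```text
t 11.28 tcp [0.4969 0.0345 0.2162] yang -10.99 z [ 0. -0. -1.] F [2.15 1.14 1.02] M [ 0.086 -0.646  0.134] w 0.0651 gf 41.4 q [-0.76  0.26  0.67  2.04 -0.21  0.9  -0.17]
avg F [0.53 0.82 1.36] tool [ 0.91  0.36 -1.36] M [ 0.073 -0.633 -0.057] sd [0.031 0.041 0.017]
```

step_arm(moves=[{"rx":0,"ry":0,"rz":2,"dx":0,"dy":0,"dz":0,"gripper":-1},{"rx":0,"ry":0,"rz":2,"dx":0,"dy":0,"dz":0,"gripper":-1}])

```text
clock: 11.68
tcp_pos: [0.4971, 0.0345, 0.2163]
orientation: [2.491, 1.913, 0.0]
contact_force: [3.4, 0.4, -1.4]
grip_width: 0.065
gripper_force: 41.1
```

```bash
python3 -c "
from h import *
rd(3)"
```

```text
t 11.68 tcp [0.4971 0.0345 0.2163] yang -14.95 z [ 0.001 -0.001 -1.   ] F [ 3.42  0.35 -1.41] M [-0.144 -1.102  0.215] w 0.065 gf 41.1 q [-0.77  0.27  0.68  2.04 -0.21  0.9  -0.23]
avg F [ 2.99 -0.33 -1.63] tool [0.45 2.98 1.63] M [-0.218 -1.155  0.039] sd [0.033 0.04  0.029]
```

step_arm(moves=[{"rx":0,"ry":0,"rz":1.5,"dx":0,"dy":0,"dz":0,"gripper":-1}])

```text
clock: 11.95
tcp_pos: [0.4971, 0.0345, 0.2163]
orientation: [2.514, 1.882, 0.0]
contact_force: [5.0, -1.1, -3.4]
grip_width: 0.0653
gripper_force: 40.9
```

```bash
python3 -c "
from h import *
rd(4)"
```

```text
t 11.95 tcp [0.4971 0.0345 0.2163] yang -16.37 z [ 0.001 -0.    -1.   ] F [ 4.97 -1.05 -3.44] M [-0.385 -1.418  0.268] w 0.0653 gf 40.9 q [-0.77  0.27  0.69  2.04 -0.21  0.9  -0.25]
avg F [ 5.16 -1.26 -3.8 ] tool [0.24 5.3  3.81] M [-0.38  -1.462  0.145] sd [0.03  0.021 0.019]
```

Touch confirmed: moment rises about 4 N m/rad, first touch near yaw −13.4°, now about 3° past. Backing off 63° in two halves.

step_arm(moves=[{"rx":0,"ry":0,"rz":-3,"dx":0,"dy":0,"dz":0.5,"gripper":-1},{"rx":0,"ry":0,"rz":-5,"dx":0,"dy":0,"dz":0.5,"gripper":-1},{"rx":0,"ry":0,"rz":-5,"dx":0,"dy":0,"dz":0,"gripper":-1},{"rx":0,"ry":0,"rz":-5,"dx":0,"dy":0,"dz":0,"gripper":-1},{"rx":0,"ry":0,"rz":-5,"dx":0,"dy":0,"dz":0,"gripper":-1},{"rx":0,"ry":0,"rz":-5,"dx":0,"dy":0,"dz":0,"gripper":-1},{"rx":0,"ry":0,"rz":-5,"dx":0,"dy":0,"dz":0,"gripper":-1}])

```text
clock: 13.02
tcp_pos: [0.4953, 0.0345, 0.216]
orientation: [-1.872, -2.518, 0.002]
contact_force: [-6.8, -0.7, 15.3]
grip_width: 0.0651
gripper_force: 42.6
```

```bash
python3 -c "
from h import *
rd(3)"
```

```text
t 13.03 tcp [0.4953 0.0345 0.216 ] yang 16.75 z [-0.004  0.001 -1.   ] F [-6.76 -0.68 15.34] M [-0.085  1.012 -0.119] w 0.0651 gf 42.6 q [-0.67  0.25  0.57  2.04 -0.17  0.9   0.28]
avg F [-5.92 -0.93 13.61] tool [  0.84  -5.98 -13.59] M [-0.107  0.82   0.033] sd [0.017 0.037 0.043]
```

step_arm(moves=[{"rx":0,"ry":0,"rz":-5,"dx":0,"dy":-2,"dz":-1.5,"gripper":-1},{"rx":0,"ry":0,"rz":-5,"dx":0,"dy":-0.7,"dz":-1,"gripper":-1},{"rx":0,"ry":0,"rz":-5,"dx":0,"dy":-0.3,"dz":0,"gripper":-1},{"rx":0,"ry":0,"rz":-5,"dx":0,"dy":-0.3,"dz":0,"gripper":-1},{"rx":0,"ry":0,"rz":-5,"dx":0,"dy":-0.3,"dz":0,"gripper":-1},{"rx":0,"ry":0,"rz":-5,"dx":0,"dy":-0.3,"dz":0,"gripper":-1},{"rx":0,"ry":0,"rz":0,"dx":0,"dy":0,"dz":0,"gripper":-1}])

```text
clock: 14.05
tcp_pos: [0.4933, 0.0336, 0.2165]
orientation: [1.159, 2.92, 0.0]
contact_force: [8.7, 0.9, -16.5]
grip_width: 0.0653
gripper_force: 45.6
```

```bash
python3 -c "
from h import *
rd(3)"
```

```text
t 14.05 tcp [0.4933 0.0336 0.2165] yang 46.7 z [ 0. -0. -1.] F [  8.68   0.91 -16.47] M [ 0.565 -2.457  0.11 ] w 0.0653 gf 45.6 q [-0.6   0.23  0.47  2.04 -0.14  0.89  0.76]
avg F [  9.41   0.58 -16.49] tool [-6.44  6.87 16.49] M [ 0.541 -2.408  0.113] sd [0.023 0.013 0.028]
```

step_arm(moves=[{"rx":0,"ry":0,"rz":0,"dx":-2,"dy":2.5,"dz":1.2,"gripper":-1},{"rx":0,"ry":0,"rz":0,"dx":0,"dy":0,"dz":0,"gripper":-1},{"rx":0,"ry":0,"rz":0,"dx":0,"dy":0,"dz":0,"gripper":1},{"rx":0,"ry":0,"rz":0,"dx":0,"dy":0,"dz":0,"gripper":1},{"rx":0,"ry":0,"rz":0,"dx":0,"dy":0,"dz":0,"gripper":1},{"rx":0,"ry":0,"rz":0,"dx":0,"dy":0,"dz":0,"gripper":1},{"rx":0,"ry":0,"rz":0,"dx":0,"dy":0,"dz":0,"gripper":1}])

```text
clock: 15.08
tcp_pos: [0.4964, 0.0338, 0.2166]
orientation: [-1.159, -2.92, 0.0]
contact_force: [0.5, 0.1, 0.9]
grip_width: 0.0856
gripper_force: 0.0
```

```bash
python3 -c "
from h import *
rd(2)"
```

```text
t 15.07 tcp [0.4964 0.0338 0.2166] yang 46.69 z [-0.  0. -1.] F [0.51 0.07 0.91] M [ 0.015 -0.003 -0.012] w 0.0856 gf 0.0 q [-0.6   0.24  0.47  2.04 -0.14  0.9   0.77]
avg F [ 0.58 -0.46  1.16] tool [-0.74  0.06 -1.16] M [ 0.018  0.021 -0.014] sd [0.026 0.002 0.03 ]
```

step_arm(moves=[{"rx":0,"ry":0,"rz":0,"dx":0,"dy":0,"dz":-15,"gripper":1},{"rx":0,"ry":0,"rz":0,"dx":0,"dy":0,"dz":-30,"gripper":1},{"rx":0,"ry":0,"rz":0,"dx":0,"dy":0,"dz":-35,"gripper":1},{"rx":0,"ry":0,"rz":0,"dx":0,"dy":0,"dz":0,"gripper":1},{"rx":0,"ry":0,"rz":0,"dx":40,"dy":17,"dz":0,"gripper":1},{"rx":0,"ry":0,"rz":0,"dx":40,"dy":17,"dz":0,"gripper":1},{"rx":0,"ry":0,"rz":0,"dx":40,"dy":17,"dz":0,"gripper":1},{"rx":0,"ry":0,"rz":0,"dx":40,"dy":17,"dz":0,"gripper":1},{"rx":0,"ry":0,"rz":0,"dx":40,"dy":17,"dz":0,"gripper":1},{"rx":0,"ry":0,"rz":0,"dx":40,"dy":17,"dz":0,"gripper":1},{"rx":0,"ry":0,"rz":0,"dx":40,"dy":17,"dz":0,"gripper":1},{"rx":0,"ry":0,"rz":0,"dx":40,"dy":17,"dz":0,"gripper":1},{"rx":0,"ry":0,"rz":0,"dx":40,"dy":17,"dz":0,"gripper":1},{"rx":0,"ry":0,"rz":0,"dx":40,"dy":17,"dz":0,"gripper":1},{"rx":0,"ry":0,"rz":0,"dx":0,"dy":0,"dz":0,"gripper":1},{"rx":0,"ry":0,"rz":0,"dx":0,"dy":0,"dz":0,"gripper":1}])

```text
clock: 17.18
tcp_pos: [0.3222, 0.4311, 0.2963]
orientation: [1.16, 2.919, -0.002]
contact_force: [0.9, 0.0, 0.6]
grip_width: 0.0851
gripper_force: 0.0
```

```bash
python3 - <<'E'
from h import *
st()
a=r.grab_frame("side");b=r.grab_frame("top")
f=lambda i:cv2.resize(i,None,fx=4,fy=4,interpolation=cv2.INTER_CUBIC)
cv2.imwrite("pics/c4.png",np.hstack([f(a[110:250,185:285]),f(b[80:220,190:290])]))
E
```

```text
t 17.18 tcp [0.3222 0.4311 0.2963] yang 46.67 z [-0.    -0.001 -1.   ] F [0.85 0.04 0.61] M [-0.022 -0.017  0.02 ] w 0.0851 gf 0.0 q [-1.17  0.21  0.14  1.84 -0.03  1.1  -0.2 ]
```

View pics/c4.png

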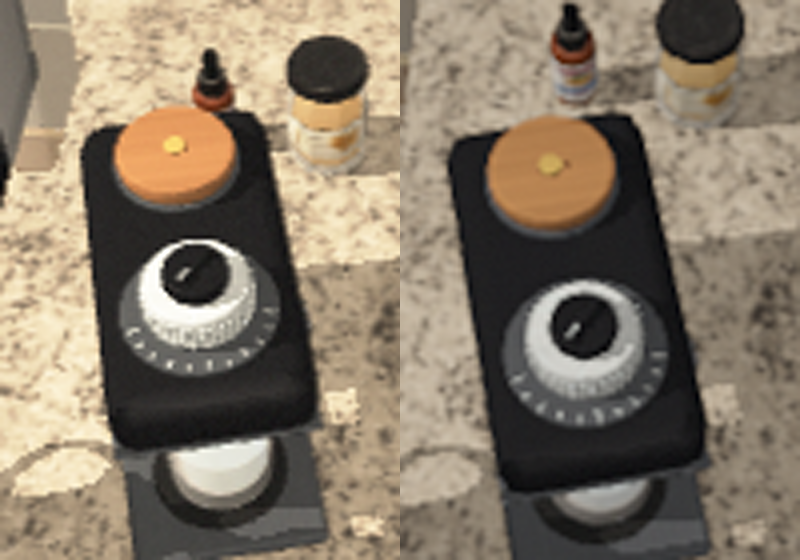

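The dial mark is where it was before, at side (230,178) and top (233,162). The collar is free and nothing else has moved, so I'm handing in.

```bash
python3 -c "
from bench import r
print(r.hand_in())"
```

```text
the job is handed in; nothing more can be done
None
```

I turned the coarse collar clockwise about 68° until I felt the burrs touch, going about 3° past first touch (roughly 0.2 N m extra), then backed it off to 60° from first touch and let go; the fine dial and its surroundings looked unchanged in the last pictures, and the job is handed in.

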